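# Latch the red gasketed box at the trim-shop counter

### The arm

A 7-joint arm with a two-finger parallel gripper is mounted at the origin on the work surface. World frame = base frame: x ahead of the robot, y to its left, z up, the work surface at z = 0. Lengths are in m, angles in rad, forces in N, time in s.
With the tool pointing down it reaches from about 0.4 to 0.85 m from the base axis. Payload 10.4 kg.
Tool frame: the origin (TCP) lies at the very end of the fingers, on their centre line; the grasp point (between the pads) lies 19 mm behind it; z points along the fingers, y is the line along which they close (so a half turn about z gives the same grasp; the last joint's range is limited). The gripper opens to 87 mm and grips with 3 to 60 N. Pads are 19 mm wide; open, the fingers measure 117 mm over their backs; the gripper's body (75 mm by 190 mm) begins 51 mm behind the grasp point.
Start: joints at [1.16, 0.332, -0.065, 1.46, 0.022, 1.35, -0.088], TCP at [0.236, -0.579, 0.223] pointing down, gripper open.
Joint ranges: [-2.6, 2.6], [-0.5, 2.12], [-1.47, 1.34], [0.16, 2.42], [-1.27, 4.41], [0.06, 2.06], [-2.6, 2.6]. Speed limits (rad/s): [2.22, 2.22, 2.79, 2.79, 3.14, 3.14, 3.14].

### API

Orientations are given as a unit quaternion [x, y, z, w].
In Python, from cell import get_state, read_camera, get_calibration, job_done gives the robot as it stands.
- The arm moves only by the tool send_rows, never from a script. Its argument "moves" is a list of rows, each a list of 3 entries, a list of its own where there are three numbers: the shift along the tool's x, y, z in units of 25 mm (1.0 is 25 mm), then the turn, a rotation vector about the tool's x, y, z in units of 8 degrees (1.0 is 8 degrees), then the closure, from 0 (fully open) to 1 (shut). In form: [[[dx, dy, dz], [rx, ry, rz], jaw], ...]. A call has 1 to 10 rows; each row is the pose to reach, as a shift and turn from the pose commanded when the call began, along the tool's axes at that moment; what a row does not reach only later rows make up. A row lasts 1/10 s, in which the tool goes at most 50 mm and 8.59 degrees, less where a joint would pass 70% of its speed; a pose out of reach is approached as far as the arm can. A call with a gripper value outside its range is refused whole. The fingers move at their own pace and stop on an object; "force" is the grip in N (left out, the last holds). Time passes only in rows, so rows that repeat a pose let the fingers close. It gives the time, the measured TCP pose, the force, the opening and the grip force at its end, in the units of the state.
- get_state(): the state, without advancing time (a new reading comes with each control period).
- read_camera(name): name is "side" or "top"; returns the picture (420x560x3 uint8, red, green, blue); there is no depth.
- get_calibration(name): a dict with "vertical_fov" (degrees; the focal length in pixels is half the picture's height over the tangent of half this angle, whatever the lens; pixels are square), "cx", "cy" (the principal point, pixels), "k1" (the pictures are not rectified: a ray, as slopes to the right and down, at radius r is drawn at 1 + k1 r^2 times it, then the intrinsics apply), "R" (3x3) and "t" (3): a world point X has camera coordinates R X + t. Camera axes: x right, y down, z forward; pixel columns grow to the right and rows downward; lengths in m; the calibration is good to about 2 mm. A picture is of the moment at which its call begins. get_calibration takes no time and is no camera call.
- job_done(): hands the job in; it is judged then, once.
The state is a dict: "time_s": time; "joint_positions": joint angles; "dq": joint speeds; "joint_torque": joint torques, N m; "position": TCP position; "orientation": TCP orientation; "contact_force": force on the tool from outside, world axes, zero at the start; "torque": the same for the moment, N m; "gripper_width": finger opening in m; "gripper_force": force on a finger pad.
Only numpy, scipy, OpenCV 4.12 (cv2) and the standard library are available. Lean on these libraries where they do the work, as an engineer would, in place of code of your own. Each camera call takes 0.05 s, during which the arm holds its last target. There are 200 camera calls.

### The job

The door of the red steel box is only resting on its rubber gasket. Turn its black T-handle clockwise (seen from above) until it stops, so that the door is drawn down tight on the frame, then let go. Leave the handle of the grey box as it is.

Things in the scene. Friction and masses are not known exactly. Their poses are not given: they have to be found in the camera images.
- red_bar (a point): Centre of the black T-handle bar on the red box: bar 100 mm long, 16 wide, 18 high, white band near each end, on a 16 mm steel stem, its centre 42 mm above the door (33 mm free under the bar). x: along the bar; z: up the stem, the turning axis. Starts about 153 mm above the counter, tilted up to 4 degrees with the door, and sinks about 8 mm as the handle is turned home.
- red_handle (a joint): Turn of the red box's T-handle in rad: 0 fully loose, growing CLOCKWISE seen from above, 1.5 (86 degrees) at its stop, door tight. Starts between 0 and 0.25. It is stiff (at most about 0.35 N m) and stays where it is left.
- red_door (a joint): Opening in rad of the red box's upward-facing door about its hinge on the far edge, 145 mm from the handle's stem: 0 tight, 0.06 loose on the gasket (near edge 12 mm proud). Only the T-handle draws it down: 0.06 x (1 - handle/1.5). The box is fixed to the counter, 200 x 170 mm, 109 mm high with the door tight; its place and yaw vary.
- grey_bar_end (a point): One end of the T-handle bar on the grey box, 50 mm from that bar's centre, x axis outward along the bar. The grey box is built just like the red one and stands beside it; the two may swap sides. Its handle is to be left as it is.

How it is judged:
By the outcome, as a careful person would: the job done as asked, in the order asked, and still so for the second after the job is handed in, with the robot touching nothing.
It also fails if it takes over 29 s, if anything falls off the work surface, if the arm or the gripper's body presses on something with over 40 N, if the wrist force passes 120 N, or if a joint passes its speed limit or range.

## Working session

There is one attempt and no reset: what is moved stays moved. The work goes in short steps, Python scripts to look and compute and a tool call to move; the robot and the scene stay as the last step left them, time stands still between calls to the robot, and variables do not carry over. Pictures are saved under pics/ and viewed, at most 10 in all, crops included, and the job is handed in when it is done.

Besides the shell and the picture viewer there is one more tool, called after "Call:" as a command line: name --argument value ..., lists and objects as JSON in quotes. send_rows: Moves the arm, as the interface text tells. Its arguments: {"type":"object","properties":{"moves":{"type":"array","items":{"type":"array"}},"force":{"type":"number"}},"required":["moves"]}

```bash
mkdir -p pics
cat > h.py <<'E'
import numpy as np, cv2
from cell import *
def cal(n):
    c=get_calibration(n); f=210/np.tan(np.radians(c["vertical_fov"])/2); return c,f,np.array(c["R"]),np.array(c["t"])
def ray(n,u,v):
    c,f,R,t=cal(n); d=np.array([(u-c["cx"])/f,(v-c["cy"])/f]); s=d.copy()
    for _ in range(30): s=d/(1+c["k1"]*(s@s))
    return -R.T@t, R.T@np.array([*s,1.])
def onz(n,u,v,z):
    o,d=ray(n,u,v); return o+d*(z-o[2])/d[2]
def tri(a,b):
    A=[];B=[]
    for n,(u,v) in (("top",a),("side",b)):
        o,d=ray(n,u,v); d/=np.linalg.norm(d); P=np.eye(3)-np.outer(d,d); A.append(P);B.append(P@o)
    x=np.linalg.solve(sum(A),sum(B)); return x,[np.linalg.norm(P@x-b) for P,b in zip(A,B)]
def proj(n,X):
    c,f,R,t=cal(n); p=R@np.array(X)+t; s=p[:2]/p[2]; s=s*(1+c["k1"]*(s@s)); return s*f+[c["cx"],c["cy"]]
def shot(n,fn,crop=None,k=1):
    im=read_camera(n)
    if crop: x,y,w,h=crop; im=im[y:y+h,x:x+w]
    im=cv2.resize(im,None,fx=k,fy=k,interpolation=cv2.INTER_CUBIC)
    cv2.imwrite("pics/"+fn,im[:,:,::-1])
E
python3 - <<'E'
from h import *
shot("top","t1.png");shot("side","s1.png")
for n in("top","side"):
    c,f,R,t=cal(n);print(n,f,-R.T@t,R.round(2).tolist())
print(get_state())
E
```

```text
top 521.3747678139559 [ 0.37909139 -0.01768751  1.13157451] [[0.11, -0.99, 0.01], [-0.97, -0.11, -0.23], [0.23, 0.02, -0.97]]
side 465.4863722062338 [0.21137811 0.47685177 0.67981979] [[-0.79, -0.61, -0.0], [-0.39, 0.51, -0.76], [0.47, -0.6, -0.65]]
{'time_s': 0.1, 'joint_positions': array([ 1.1604118 ,  0.33283033, -0.06470599,  1.46084841,  0.02161456,
        1.34986092, -0.08847245]), 'dq': array([-0.0007353 , -0.00122504, -0.0006454 , -0.0020132 , -0.00078472,
       -0.00097163, -0.00106914]), 'joint_torque': array([ 1.96596993e-03, -6.24546862e+01,  2.51924735e-02, -3.90719998e+01,
       -6.13037311e-02,  3.65728664e-02,  5.86613766e-06]), 'position': array([ 0.2362083 , -0.57828876,  0.22182424]), 'orientation': array([ 9.81256176e-01,  1.92706837e-01, -1.52883967e-04, -6.06533930e-04]), 'contact_force': array([0.36773223, 0.26863993, 0.44247717]), 'torque': array([ 0.0116129 ,  0.0461843 , -0.00840118]), 'gripper_force': 0.0, 'gripper_width': 0.08684679899454352}
```

View pics/t1.png

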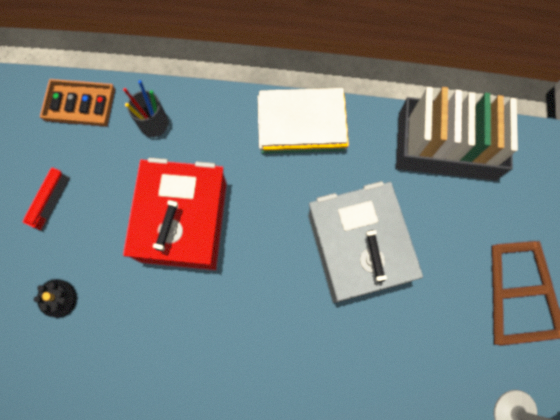

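View pics/s1.png

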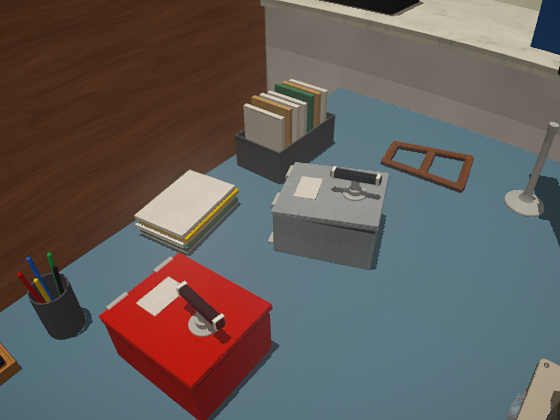

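The top view shows the red box at left with its bar from about (158,247) to (174,205). The grey box is at the centre-right with its bar around (375,257). In the side view the red bar runs from (182,288) to (222,324). I'll enlarge both.

Run:
```python
from h import *
a=read_camera("top")[150:280,115:235];b=read_camera("side")[250:360,130:260]
a=cv2.resize(a,(400,433),interpolation=2);b=cv2.resize(b,(400,338),interpolation=2)
o=np.zeros((433,800,3),np.uint8);o[:,:400]=a;o[:338,400:]=b
cv2.imwrite("pics/c1.png",o[:,:,::-1])
```

```text
(no output)
```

View pics/c1.png

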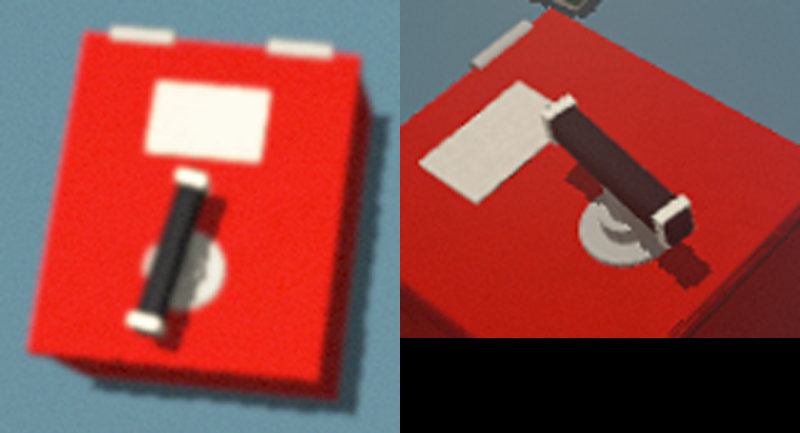

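Run:
```python
from h import *
T=lambda x,y:(x*.3+115,y*.3+150); S=lambda x,y:((x-400)/3.077+130,y/3.077+250)
F=T(191,174);N=T(146,320)
f=onz("top",*F,.160);n=onz("top",*N,.164)
print("top",f,n,np.linalg.norm(f-n),(f+n)/2,np.degrees(np.arctan2((f-n)[1],(f-n)[0])))
for p,q in((F,S(562,110)),(N,S(672,208))):print(tri(p,q))
for z,p in((.112,T(360,57)),(.112,T(85,32)),(.121,T(320,380)),(.121,T(30,352))):print(onz("top",*p,z))
s=get_state();from scipy.spatial.transform import Rotation as R
print(R.from_quat(s["orientation"]).as_matrix().round(3))
```

```text
top [0.60664495 0.21429198 0.16      ] [0.51831918 0.22553218 0.164     ] 0.08912791183559456 [0.56248206 0.21991208 0.162     ] -7.25239265745963
(array([0.60599876, 0.21366489, 0.16228613]), [np.float64(0.0001304541112681527), np.float64(0.0001304541112681614)])
(array([0.51913298, 0.22545589, 0.16799064]), [np.float64(0.0016164535332515546), np.float64(0.001616453533251457)])
[0.70321906 0.13337966 0.112     ]
[0.70093735 0.30704761 0.112     ]
[0.50103734 0.12844388 0.121     ]
[0.49745113 0.30256824 0.121     ]
[[ 0.926  0.378 -0.   ]
 [ 0.378 -0.926  0.001]
 [-0.    -0.001 -1.   ]]
```

```bash
cat >> h.py <<'E'
from scipy.spatial.transform import Rotation as Ro
def togo(p,yaw):
    s=get_state();R=Ro.from_quat(s["orientation"]).as_matrix()
    y=np.radians(yaw);X=np.array([np.cos(y),np.sin(y),0]);Z=np.array([0,0,-1.]);D=np.c_[X,np.cross(Z,X),Z]
    print(s["time_s"],s["position"].round(4),"yaw",np.degrees(np.arctan2(R[1,0],R[0,0])).round(1),"shift",(R.T@(np.array(p)-s["position"])/.025).round(2),"rot",(np.degrees(Ro.from_matrix(R.T@D).as_rotvec())/8).round(2),"q",s["joint_positions"].round(2),"F",s["contact_force"].round(1),s["torque"].round(2),s["gripper_width"].round(3))
E
python3 - <<'E'
from h import *
print(tri((515,405),(523,203)),onz("side",525,205,0.01),onz("top",510,395,.01))
o,d=ray("side",553,125);b=onz("side",525,205,0.01);k=((b[:2]-o[:2])@d[:2])/(d[:2]@d[:2]);print(o+k*d)
togo([.236,-.579,.30],22.2);togo([.40,-.18,.30],97);togo([.56,.22,.30],172.7)
E
```

```text
(array([ 0.27518952, -0.54357176, -0.00460301]), [np.float64(0.005421532637698679), np.float64(0.005421532637698554)]) [ 0.26249412 -0.51921411  0.01      ] [ 0.3020389  -0.52309711  0.01      ]
[ 0.2676772  -0.51892107  0.22475992]Traceback (most recent call last):
  File "<stdin>", line 4, in <module>
  File "h.py", line 27, in togo
    print(s["time_s"],s["position"].round(4),"yaw",np.degrees(np.arctan2(R[1,0],R[0,0])).round(1),"shift",(R.T@(np.array(p)-s["position"])/.025).round(2),"rot",(np.degrees(Ro.from_matrix(R.T@D).as_rotvec())/8).round(2),"q",s["joint_positions"].round(2),"F",s["contact_force"].round(1),s["torque"].round(2),s["gripper_width"].round(3))
                                                                                                                                                                                                                                                                                                                  ^^^^^^^^^^^^^^^^^^^^^^^^
AttributeError: 'float' object has no attribute 'round'
```

```bash
sed -i 's/s\["gripper_width"\].round(3)/s["gripper_width"]/' h.py
python3 - <<'E'
from h import *
for z in(.223,.0,.3):print(proj("side",[.236,-.579,z]),proj("top",[.236,-.579,z]))
print(proj("side",[.2,0,.4]))
for h in(.1,.15,.2,.25):print(h,tri((515,405),(553,125))if h==.1 else'',onz("side",553,125,h),onz("side",525,205,h))
togo([.236,-.579,.30],22.2);togo([.40,-.18,.30],97);togo([.56,.22,.30],172.7)
E
```

```text
[572.20637999 120.13187189] [587.42743514 446.00613313]
[540.31553384 200.08862885] [530.71529659 427.22157608]
[583.96368509  88.11656252] [612.59747371 454.01415424]
[568.88227677 188.12710013]
0.1 (array([ 0.28300021, -0.42164667,  0.26510383]), [np.float64(0.021042170043110497), np.float64(0.02104217004311064)]) [ 0.28311224 -0.79192369  0.1       ] [ 0.25562594 -0.38537822  0.1       ]
0.15  [ 0.27692635 -0.6825125   0.15      ] [ 0.25181029 -0.31102495  0.15      ]
0.2  [ 0.27074045 -0.57310131  0.2       ] [ 0.24799463 -0.23667167  0.2       ]
0.25  [ 0.26455455 -0.46369012  0.25      ] [ 0.24417898 -0.1623184   0.25      ]
0.2 [ 0.2363 -0.5784  0.2221] yaw 22.2 shift [-0.02  0.02 -3.12] rot [-0.01  0.    0.  ] q [ 1.16  0.33 -0.06  1.46  0.02  1.35 -0.09] F [-0.1  0.2  0.1] [0.01 0.04 0.01] 0.08715995983047255
0.2 [ 0.2363 -0.5784  0.2221] yaw 22.2 shift [ 12.09 -12.28  -3.11] rot [-0.   -0.   -9.35] q [ 1.16  0.33 -0.06  1.46  0.02  1.35 -0.09] F [-0.1  0.2  0.1] [0.01 0.04 0.01] 0.08715995983047255
0.2 [ 0.2363 -0.5784  0.2221] yaw 22.2 shift [ 24.07 -24.67  -3.1 ] rot [-0.000e+00 -1.000e-02 -1.881e+01] q [ 1.16  0.33 -0.06  1.46  0.02  1.35 -0.09] F [-0.1  0.2  0.1] [0.01 0.04 0.01] 0.08715995983047255
```

Run:
```python
from h import *
a=read_camera("top")[350:420,460:560];b=read_camera("side")[90:230,470:560]
o=np.zeros((560,800,3),np.uint8);o[:280,:400]=cv2.resize(a,(400,280),interpolation=2);o[:,400:760]=cv2.resize(b,(360,560),interpolation=2)
cv2.imwrite("pics/c2.png",o[:,:,::-1])
```

```text
(no output)
```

View pics/c2.png

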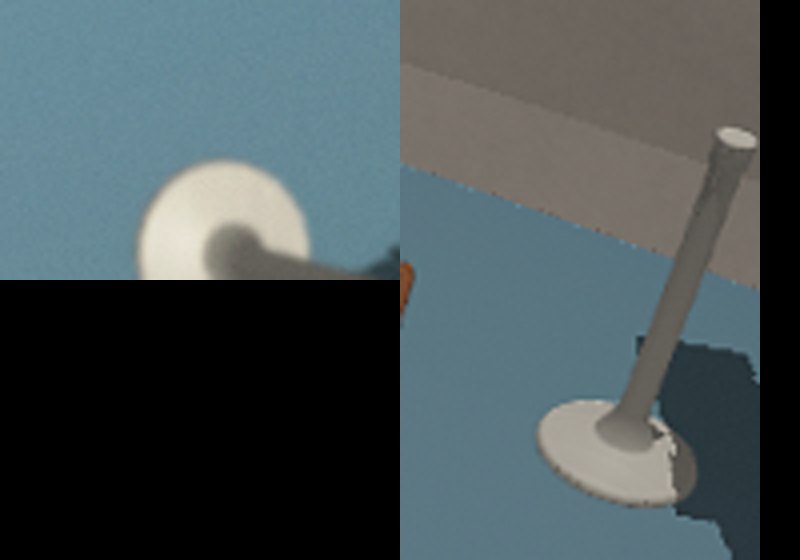

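A paper-roll post stands at about (0.27,-0.52), roughly 0.23 m high and close to the start pose. I'll go straight up first, then across.

Call:
send_rows --moves '[[[0, 0, -2], [0, 0, 0], 0], [[0, 0, -4], [0, 0, 0], 0], [[0, 0, -5], [0, 0, 0], 0], [[1.5, -1.2, -5], [0, 0, -1], 0], [[3, -2.4, -5], [0, 0, -2], 0], [[5, -4, -5], [0, 0, -3], 0], [[7, -5.5, -5], [0, 0, -4], 0], [[9, -7.1, -5], [0, 0, -5], 0], [[11, -8.7, -5], [0, 0, -6], 0], [[13, -10.3, -5], [0, 0, -7], 0]]'

```text
time_s: 1.3
position: [0.407, -0.2752, 0.3478]
orientation: [0.774, 0.633, -0.0, 0.0]
contact_force: [0.9, -0.3, 0.2]
gripper_width: 0.087
gripper_force: 0.0
```

```bash
python3 -c "
from h import *
togo([.56,.22,.25],172.7)"
```

```text
1.3 [ 0.407  -0.2752  0.3478] yaw 78.5 shift [20.63  2.06  3.9 ] rot [-0.000e+00  1.000e-02 -1.177e+01] q [ 0.88  0.02 -0.38  1.57  0.01  1.56  0.3 ] F [ 0.9 -0.3  0.2] [-0.01 -0.14  0.  ] 0.08703185134070837
```

Call:
send_rows --moves '[[[2, 0.2, 0], [0, 0, -1], 0], [[4, 0.4, 0], [0, 0, -2], 0], [[6, 0.6, 0], [0, 0, -3], 0], [[8, 0.8, 0], [0, 0, -4], 0], [[10, 1, 0], [0, 0, -5], 0], [[12, 1.2, 0], [0, 0, -6], 0], [[14, 1.4, 0], [0, 0, -7], 0], [[16, 1.6, 0], [0, 0, -8], 0], [[18, 1.8, 1], [0, 0, -9], 0], [[19, 1.9, 2], [0, 0, -10], 0]]'

```text
time_s: 2.3
position: [0.5504, 0.1817, 0.298]
orientation: [0.185, 0.983, 0.001, 0.001]
contact_force: [0.3, -0.9, 0.4]
gripper_width: 0.087
gripper_force: 0.0
```

```bash
python3 -c "
from h import *
togo([.56,.22,.25],172.7)"
```

```text
2.3 [0.5504 0.1817 0.298 ] yaw 158.7 shift [0.2  1.56 1.92] rot [ 0.02  0.01 -1.75] q [ 0.29  0.31 -0.86  1.43  0.23  1.51  0.64] F [ 0.3 -0.9  0.4] [-0.01 -0.13 -0.02] 0.08704705855975867
```

Call:
send_rows --moves '[[[0.2, 1.2, 1], [0, 0, -1], 0], [[0.2, 1.5, 2], [0, 0, -1.7], 0], [[0.2, 1.5, 3], [0, 0, -1.7], 0], [[0.2, 1.5, 3], [0, 0, -1.7], 0], [[0.2, 1.5, 3], [0, 0, -1.7], 0]]'

```text
time_s: 2.8
position: [0.5593, 0.2144, 0.2231]
orientation: [0.072, 0.997, -0.0, -0.0]
contact_force: [0.4, 0.3, -0.1]
gripper_width: 0.0869
gripper_force: 0.0
```

Run:
```python
from h import *
togo([.56,.22,.14],172.7)
a=read_camera("top")[150:280,115:235];b=read_camera("side")[210:360,100:260]
a=cv2.resize(a,(400,433),interpolation=2);b=cv2.resize(b,(400,375),interpolation=2)
o=np.zeros((433,800,3),np.uint8);o[:,:400]=a;o[:375,400:]=b
cv2.imwrite("pics/c3.png",o[:,:,::-1])
```

```text
2.8 [0.5593 0.2144 0.2231] yaw 171.8 shift [0.   0.22 3.32] rot [-0.   -0.   -0.12] q [ 0.24  0.4  -0.88  1.5   0.31  1.39  0.76] F [ 0.4  0.3 -0.1] [ 0.09 -0.11  0.02] 0.08688348600485807
```

View pics/c3.png

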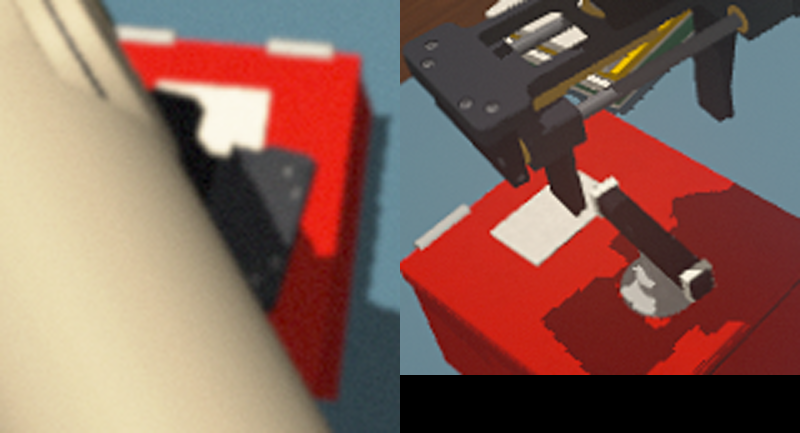

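The side view shows the fingers (crop 575,205 and 725,110) straddling the bar above it, aligned as computed. I'll go down and grip.

Call:
send_rows --moves '[[[0, 0.2, 1], [0, 0, -0.1], 0], [[0, 0.2, 2], [0, 0, -0.1], 0], [[0, 0.2, 2.8], [0, 0, -0.1], 0], [[0, 0.2, 3.3], [0, 0, -0.1], 0], [[0, 0.2, 3.3], [0, 0, -0.1], 0.4], [[0, 0.2, 3.3], [0, 0, -0.1], 0.8], [[0, 0.2, 3.3], [0, 0, -0.1], 0.8], [[0, 0.2, 3.3], [0, 0, -0.1], 0.9], [[0, 0.2, 3.3], [0, 0, -0.1], 0.9], [[0, 0.2, 3.3], [0, 0, -0.1], 0.9]]' --force 15

```text
time_s: 3.9
position: [0.56, 0.2197, 0.1403]
orientation: [0.064, 0.998, 0.0, 0.0]
contact_force: [0.3, -0.7, 0.2]
gripper_width: 0.0473
gripper_force: 0.0
```

```bash
python3 -c "
from h import *
togo([.56,.22,.14],172.7)
shot('side','s4.png',(100,200,180,140),4)"
```

```text
3.9 [0.56   0.2197 0.1403] yaw 172.6 shift [0.   0.01 0.01] rot [ 0.    0.   -0.01] q [ 0.21  0.48 -0.86  1.59  0.37  1.24  0.73] F [ 0.3 -0.7  0.2] [ 0.11 -0.16  0.01] 0.04725868032208582
```

View pics/s4.png

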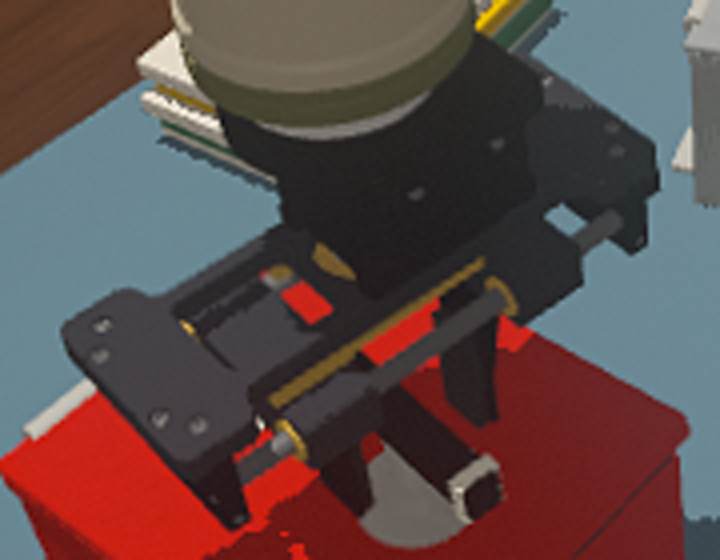

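The bar lies between the fingers, roughly centred, and the jaws are still closing. I'll keep closing.

Call:
send_rows --moves '[[[0, 0, 0], [0, 0, 0], 1], [[0, 0, 0], [0, 0, 0], 1], [[0, 0, 0], [0, 0, 0], 1], [[0, 0, 0], [0, 0, 0], 1], [[0, 0, 0], [0, 0, 0], 1], [[0, 0, 0], [0, 0, 0], 1], [[0, 0, 0], [0, 0, 0], 1], [[0, 0, 0], [0, 0, 0], 1]]' --force 35

```text
time_s: 4.75
position: [0.56, 0.2212, 0.1401]
orientation: [0.064, 0.998, 0.001, 0.0]
contact_force: [1.9, 5.7, -3.7]
gripper_width: 0.0158
gripper_force: 35.1
```

```bash
python3 -c "
from h import *
togo([.56,.22,.14],172.7)"
```

```text
4.75 [0.56   0.2212 0.1401] yaw 172.7 shift [-0.   -0.05  0.  ] rot [ 0.02  0.01 -0.  ] q [ 0.21  0.48 -0.86  1.59  0.37  1.24  0.73] F [ 1.9  5.7 -3.7] [ 1.17 -0.72 -0.1 ] 0.01576279774125873
```

Call:
send_rows --moves '[[[0, 0.06, 0.01], [0, 0, 0.4], 1], [[0, 0.06, 0.03], [0, 0, 1], 1], [[0.01, 0.06, 0.05], [0, 0, 1.7], 1], [[0.02, 0.06, 0.07], [0, 0, 2.4], 1], [[0.03, 0.06, 0.09], [0, 0, 3.1], 1], [[0.04, 0.06, 0.12], [0, 0, 3.8], 1], [[0.04, 0.06, 0.14], [0, 0, 4.5], 1], [[0.05, 0.06, 0.15], [0, 0, 5], 1], [[0.05, 0.06, 0.15], [0, 0, 5], 1]]' --force 45

```text
time_s: 5.65
position: [0.559, 0.2216, 0.1362]
orientation: [0.402, 0.916, 0.0, 0.0]
contact_force: [2.8, 2.7, -3.2]
gripper_width: 0.0155
gripper_force: 45.1
```

```bash
python3 -c "
from h import *
togo([.5575,.222,.133],93)"
```

```text
5.65 [0.559  0.2216 0.1362] yaw 132.6 shift [ 0.05 -0.03  0.13] rot [0.01 0.   4.95] q [ 0.12  0.44 -0.73  1.6   0.31  1.22  0.07] F [ 2.8  2.7 -3.2] [ 0.05 -0.73  0.01] 0.015547635510029408
```

Call:
send_rows --moves '[[[0, 0, 0.02], [0, 0, 0.6], 1], [[0.01, 0, 0.04], [0, 0, 1.3], 1], [[0.02, 0, 0.06], [0, 0, 2], 1], [[0.03, 0, 0.08], [0, 0, 2.7], 1], [[0.04, 0, 0.1], [0, 0, 3.4], 1], [[0.05, -0.01, 0.12], [0, 0, 4], 1], [[0.05, -0.02, 0.13], [0, 0, 4.5], 1], [[0.05, -0.02, 0.13], [0, 0, 4.5], 1]]'

```text
time_s: 6.45
position: [0.5582, 0.2219, 0.1327]
orientation: [0.665, 0.747, 0.0, 0.0]
contact_force: [5.0, 2.2, -6.3]
gripper_width: 0.016
gripper_force: 44.9
```

```bash
python3 -c "
from h import *
togo([.5575,.222,.133],93)"
```

```text
6.45 [0.5582 0.2219 0.1327] yaw 96.6 shift [ 0.01 -0.03 -0.01] rot [0.01 0.   0.45] q [ 0.04  0.41 -0.62  1.61  0.25  1.2  -0.52] F [ 5.   2.2 -6.3] [ 0.05 -1.54  0.1 ] 0.015976527934873783
```

Small steps now, to find the stop.

Call:
send_rows --moves '[[[0, 0, 0], [0, 0, 0.3], 1], [[0, 0, 0], [0, 0, 0.6], 1], [[0, 0, 0], [0, 0, 0.6], 1]]'

```text
time_s: 6.75
position: [0.5582, 0.2219, 0.1325]
orientation: [0.695, 0.719, 0.0, 0.0]
contact_force: [6.2, 1.4, -8.2]
gripper_width: 0.0155
gripper_force: 46.4
```

```bash
python3 -c "
from h import *
togo([.5575,.222,.133],93)"
```

```text
6.75 [0.5582 0.2219 0.1325] yaw 92.0 shift [ 0.   -0.03 -0.02] rot [ 0.01  0.   -0.13] q [ 0.03  0.41 -0.61  1.62  0.25  1.19 -0.6 ] F [ 6.2  1.4 -8.2] [ 0.1  -1.66  0.97] 0.015527865753698349
```

Call:
send_rows --moves '[[[0, 0, 0], [0, 0, 0.3], 1], [[0, 0, 0], [0, 0, 0.6], 1], [[0, 0, 0], [0, 0, 0.6], 1]]'

```text
time_s: 7.05
position: [0.5581, 0.2225, 0.1327]
orientation: [0.724, 0.69, 0.001, 0.0]
contact_force: [5.7, 3.2, -6.3]
gripper_width: 0.0169
gripper_force: 48.9
```

```bash
python3 -c "
from h import *
togo([.5575,.222,.133],93)"
```

```text
7.05 [0.5581 0.2225 0.1327] yaw 87.2 shift [-0.02 -0.02 -0.01] rot [ 0.01 -0.   -0.73] q [ 0.02  0.41 -0.6   1.62  0.24  1.19 -0.68] F [ 5.7  3.2 -6.3] [ 0.5  -1.4   1.25] 0.016946029112795153
```

The moment jumped from 0.1 to about 1 N m at yaw 92 to 93 and the jaw was forced slightly wider, so the handle is at its stop. I'll open in place and go straight up.

Call:
send_rows --moves '[[[0, 0, 0], [0, 0, 0], 0.3], [[0, 0, 0], [0, 0, 0], 0.3], [[0, 0, 0], [0, 0, 0], 0.3], [[0, 0, 0], [0, 0, 0], 0.3], [[0, 0, 0], [0, 0, 0], 0.3], [[0, 0, 0], [0, 0, 0], 0.3]]'

```text
time_s: 7.65
position: [0.5576, 0.2219, 0.133]
orientation: [0.725, 0.689, -0.0, 0.0]
contact_force: [0.3, 0.3, 0.2]
gripper_width: 0.056
gripper_force: 0.0
```

Call:
send_rows --moves '[[[0, 0, -0.5], [0, 0, 0], 0.3], [[0, 0, -1.5], [0, 0, 0], 0.3], [[0, 0, -3], [0, 0, 0], 0.3], [[0, 0, -4.5], [0, 0, 0], 0.3], [[0, 0, -6], [0, 0, 0], 0.3], [[0, -2, -6], [0, 0, 0], 0.3], [[0, -4, -6], [0, 0, 0], 0.3], [[-2, -5, -6], [0, 0, 0], 0.3], [[-4, -5, -6], [0, 0, 0], 0.3], [[-6, -5, -6], [0, 0, 0], 0.3]]'

```text
time_s: 8.65
position: [0.4242, 0.083, 0.2845]
orientation: [0.725, 0.689, 0.001, 0.001]
contact_force: [1.2, -0.4, -0.2]
gripper_width: 0.0605
gripper_force: 0.0
```

Run:
```python
from h import *
togo([.5575,.222,.133],93)
a=read_camera("top")[150:280,115:235];b=read_camera("side")[230:380,100:260]
a=cv2.resize(a,(400,433),interpolation=2);b=cv2.resize(b,(400,375),interpolation=2)
o=np.zeros((433,800,3),np.uint8);o[:,:400]=a;o[:375,400:]=b
cv2.imwrite("pics/c5.png",o[:,:,::-1])
```

```text
8.65 [0.4242 0.083  0.2845] yaw 87.1 shift [5.82 5.03 6.07] rot [ 0.02  0.   -0.73] q [ 0.26 -0.11 -0.51  1.81 -0.05  1.43 -0.29] F [ 1.2 -0.4 -0.2] [-0.06 -0.22 -0.02] 0.06049227493603919
```

View pics/c5.png

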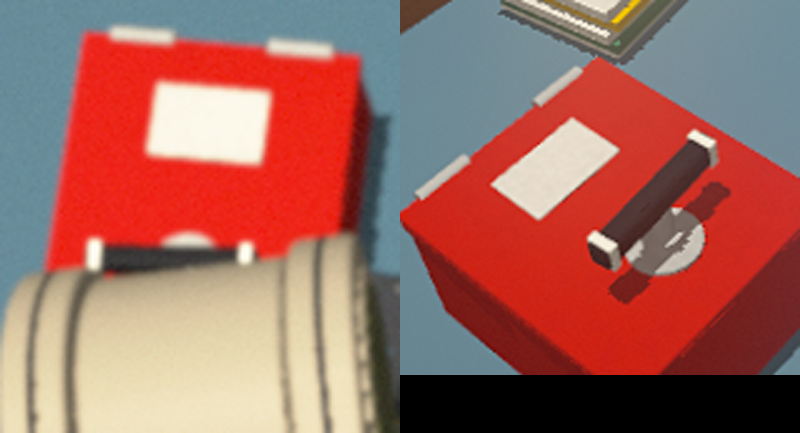

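The side crop shows the bar turned crosswise from (603,245) to (703,145), with the lid flush. I'll check the angle.

Run:
```python
from h import *
S=lambda x,y:((x-400)/2.5+100,y/2.5+230)
f=lambda a,b,z:(lambda d:np.degrees(np.arctan2(d[1],d[0])))(onz("side",*S(*a),z)-onz("side",*S(*b),z))
print("bar",f((604,243),(704,144),.154),"front..hinge line",f((402,216),(598,58),.109))
T=lambda x,y:(x*.3+115,y*.3+150)
d=onz("top",*T(95,241),.154)-onz("top",*T(246,244),.154);print("top bar",np.degrees(np.arctan2(d[1],d[0])))
```

```text
bar 93.63453495373588 front..hinge line 91.5776272862029
top bar 95.30466665018535
```

Call:
send_rows --moves '[[[0, 0, 0], [0, 0, 0], 0.3], [[0, 0, 0], [0, 0, 0], 0.3]]'

```text
time_s: 8.95
position: [0.4253, 0.0852, 0.2837]
orientation: [0.725, 0.689, 0.0, 0.0]
contact_force: [0.2, 0.9, -0.6]
gripper_width: 0.0608
gripper_force: 0.0
```

```bash
python3 -c "
from cell import *
print(job_done())"
```

```text
the job is handed in; nothing more can be done
None
```

I turned the red box's T-handle clockwise to its stop, so the door is drawn down tight, let go and backed the arm clear; the grey handle was not touched, and the job was handed in at about 9 s.

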